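# Clamp the whetstone in its holder

## Robot

A 7-joint arm with a two-finger parallel gripper is mounted at the origin on the work surface. World frame = base frame: x ahead of the robot, y to its left, z up, the work surface at z = 0. Lengths are in m, angles in rad, forces in N, time in s.
With the tool pointing down it reaches from about 0.4 to 0.85 m from the base axis. Payload 4.4 kg.
Tool frame: the origin (TCP) lies between the finger pads; the fingertips stand 17 mm ahead of it and the grasp point (between the pads) lies 2 mm behind it (ctrl.nose_length is the distance from the TCP to the fingertips, in m); x points along the fingers, y is the direction in which the jaws open and shut, and the axes are right-handed (so a half turn about x gives the same grasp; the last joint's range is limited). The gripper opens to 94 mm and grips with 3 to 60 N. Pads are 16 mm wide; open, the fingers measure 119 mm over their backs; the gripper's body (75 mm by 177 mm) begins 78 mm behind the grasp point.
Start: joints at [1.126, 0.628, 0.038, 1.517, -0.027, 0.996, -0.02], TCP at [0.24, -0.604, 0.191] pointing down, gripper open.
Joint ranges: [-3.06, 3.06], [-0.37, 2.12], [-1.25, 1.32], [0.18, 2.47], [-1.1, 4.24], [0.23, 1.98], [-2.94, 2.94]. Speed limits (rad/s): [2.57, 2.57, 3.14, 3.14, 3.14, 3.14, 3.14].

## Interface

Orientations are given as a unit quaternion [x, y, z, w].
In Python, from plant import ctrl, imaging, hand_in gives the robot as it stands.
- The arm moves only by the shell command python3 -m inch 'ROWS' [FORCE]. ROWS is JSON, a list of rows, each an object of numbers: "grip": the gripper command: -1 is shut, 1 is fully open, values between are in proportion; "x", "y", "z": the shift along the tool's x, y, z in cm; "turn": the turn about the tool's x in degrees. A call has 1 to 20 rows; each row shifts and turns the commanded pose from where the row before left it, along the tool's axes as they then stand; what a row does not reach is not made up. A row lasts 1/12 s, in which the tool goes at most 41.7 mm and 7.16 degrees, less where a joint would pass 70% of its speed; a pose out of reach is approached as far as the arm can. A call is refused whole if a number of a shift passes 4.17 or a number of a turn 7.16, either way. A call with a gripper value outside its range is refused whole. The fingers move at their own pace and stop on an object; FORCE is the grip in N (left out, the last holds). Time passes only in rows, so rows that do not move let the fingers close. It gives the time, the measured TCP pose, the force and the opening at its end, in the units of the state.
- ctrl.read_state(): the state, without advancing time (a new reading comes with each control period).
- imaging.read_camera(name): name is "scene" or "side" or "wrist"; returns the picture (400x640x3 uint8, red, green, blue); there is no depth.
- imaging.camera_params(name): a dict with "K" (3x3 intrinsics, pixels), "R" (3x3) and "t" (3): a world point X has camera coordinates R X + t. Camera axes: x right, y down, z forward; pixel columns grow to the right and rows downward; lengths in m; the calibration is good to about 2 mm. A picture is of the moment at which its call begins: read the wrist's pose just before it. camera_params takes no time and is no camera call; for the wrist camera it gives the pose at the moment of the call.
- hand_in(): hands the job in, once; it reports no verdict.
The state is a dict: "t": time; "q": joint angles; "joint_velocities": joint speeds; "tau": joint torques, N m; "eef_pos": TCP position; "ee_rot": TCP orientation; "contact_force": force on the tool from outside, world axes, zero at the start; "torque": the same for the moment, N m; "opening": finger opening in m.
Only numpy, scipy, OpenCV 4.12 (cv2) and the standard library are available. Lean on these libraries where they do the work, as an engineer would, in place of code of your own. Each camera call takes 0.05 s, during which the arm holds its last target. There are 200 camera calls.

## Task

The sharpening stone lies loose in its holder. Slide the jaw up by its black post so that it pushes the stone back against the fixed rubber pad and holds it snugly, pressing firmly but gently; then swing the red cam lever over centre until it snaps home, so that the stone stays gripped without play. Leave the bowl, jar and scraper where they are.

Things in the scene. Friction and masses are not known exactly. Their poses are not given: they have to be found in the camera images.
- holder: Fixed sharpening-stone holder on the table. Aluminium rail 64 wide (its x), 400 long (its y, from y = -220 to +180), 20 high; origin under the rail on the table top, z up. At its +y end stands a dark fixed jaw 84 wide, 58 high, carrying the rubber pad; at its -y end runs the steel sliding jaw with the red cam lever. It comes at different places and yaws
- pad: Black rubber pad 72 wide, 28 high, on the fixed jaw; origin at the centre of its stone-facing face (holder x 0, y 140, z 37). It yields towards holder +y, about 40 N per mm. The two pads together give about 13 N per mm of squeeze
- stone: Sharpening stone, brown below, cream above, 56 (x) by 150 (y) by 25 high, about 0.45 kg; origin at the centre of its underside. Lies loose on the rail between the jaws, 2 to 12 mm off the pad, rubbing on the rail with up to 4 N. Brittle: never squeeze it with more than 20 N. In the end it must lie flat on the rail, gripped between jaw and pad with more than 3 N on each end
- jaw: Steel sliding jaw, block 84 wide (x), top 50 above the table, axes as the holder's; origin on the holder's centre line at table height. Its rubber face (yields about 20 N per mm) meets the stone at jaw y +20, its back is at -20. Slides 70 along holder y (origin from y -85 to -15) with about 7 N of drag, which also holds up to some 7 N of squeeze when let go. The closed lever locks it
- jaw_post (a point): Grip point on the black upright post of the jaw: a cylinder 20 in diameter, its top 95 and its foot 50 above the table; the point lies on its axis 80 above the table, at jaw x +56, y 0. Pinch it from above to slide the jaw
- lever (a joint): Cam lever angle, rad: 0 fully open (arm points backwards, nearly along jaw -y), growing clockwise seen from above to the closed stop at 1.75 (arm along jaw -x). At q the arm points along (cos a, sin a) in jaw x, y, a = -1.392 - q. Stiff from about 0.35 (up to some 6 N at the tip); dead centre 1.45: from about 1.6 it snaps home by itself, before 1.35 it springs back. Home means above 1.65
- lever_arm: The lever's red arm: a bar 14 wide, 26 high, from 12 to 100 out from the pivot, 54 to 80 above the table. Origin on the upright pivot axis (jaw x -12, y 0), 50 above the table; its x axis runs along the arm. Must not be pushed with more than 25 N
- lever_tip (a point): Point inside the red arm near its end, 85 from the pivot axis, 67 above the table
- bowl: Bystander: steel bowl, 120 across, 50 high, origin under its centre, left of the holder's pad end
- jar: Bystander: amber jar with red cap, 52 across, 90 high, origin under its centre, beyond the holder
- scraper: Bystander: bench scraper lying flat, steel blade 100 by 140 with a black grip, 22 high, origin under its centre, beyond the holder at the lever end
There are look-alikes about, which are no part of the job. There is more than one size of the stone; the one meant has the size given above.

How it is judged:
By the outcome, as a careful person would: the job done as asked, in the order asked, and still so for the second after the job is handed in, with the robot touching nothing.
It also fails if it takes over 72 s, if anything falls off the work surface, if the arm or the gripper's body presses on something with over 40 N, if the wrist force passes 120 N, or if a joint passes its speed limit or range.

## Working session

There is one attempt and no reset: what is moved stays moved. The work goes in short steps, Python scripts to look and compute and a shell command to move; the robot and the scene stay as the last step left them, time stands still between calls to the robot, and variables do not carry over. Pictures are saved under pics/ and viewed, about 8 in all and at most 12, crops included, and the job is handed in when it is done.

```bash
mkdir -p pics; ls; python3 - <<'E'
from plant import ctrl, imaging
import cv2
for n in("scene","side"):
    im=imaging.read_camera(n); cv2.imwrite(f"pics/{n}0.png",im[:,:,::-1])
    p=imaging.camera_params(n); print(n,p)
print(ctrl.read_state())
E
```

```text
pics
scene {'K': array([[424.99046808,   0.        , 319.04945872],
       [  0.        , 424.99046808, 201.93591952],
       [  0.        ,   0.        ,   1.        ]]), 'R': array([[ 0.25721467,  0.96635342,  0.00129326],
       [ 0.67808884, -0.17953335, -0.71271545],
       [-0.68850283,  0.18419781, -0.70145208]]), 't': array([-0.23226868, -0.32648992,  1.583572  ])}
side {'K': array([[400.41831009,   0.        , 321.47053687],
       [  0.        , 400.41831009, 196.31773097],
       [  0.        ,   0.        ,   1.        ]]), 'R': array([[-0.93343426, -0.35852186,  0.01274961],
       [-0.20670779,  0.50845035, -0.83591275],
       [ 0.29321045, -0.78290505, -0.54871424]]), 't': array([0.58099119, 0.1425482 , 0.84815204])}
{'t': 0.1, 'q': array([ 1.12619387,  0.62923349,  0.03843538,  1.51823835, -0.02700533,
        0.9962781 , -0.0199803 ]), 'joint_velocities': array([ 5.43971833e-05, -2.19091890e-03,  2.29332912e-03, -3.63278461e-03,
        1.70547431e-03,  1.43834118e-03,  1.66124825e-04]), 'tau': array([ 3.40033534e-03, -5.50795984e+01,  1.14754938e+00, -1.87117159e+01,
       -5.21256134e-02,  1.91990915e-02,  9.80115624e-05]), 'eef_pos': array([ 0.24018884, -0.60334777,  0.18986845]), 'ee_rot': array([-0.69434907, -0.13370535,  0.69457051, -0.13256717]), 'contact_force': array([-0.44050821,  0.82617324, -0.04006968]), 'torque': array([-0.00390657, -0.00546333,  0.00986543]), 'opening': 0.09417395079152246}
```

View pics/scene0.png

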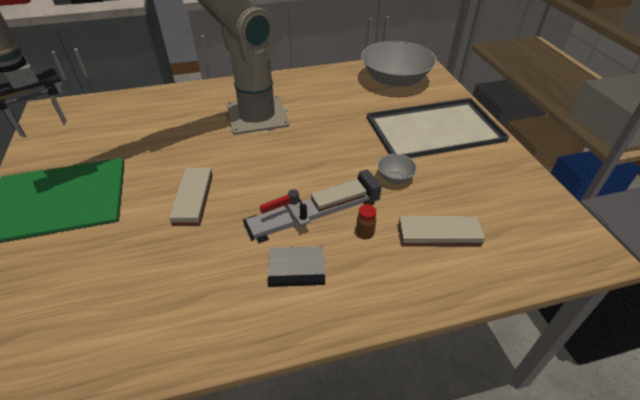

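View pics/side0.png

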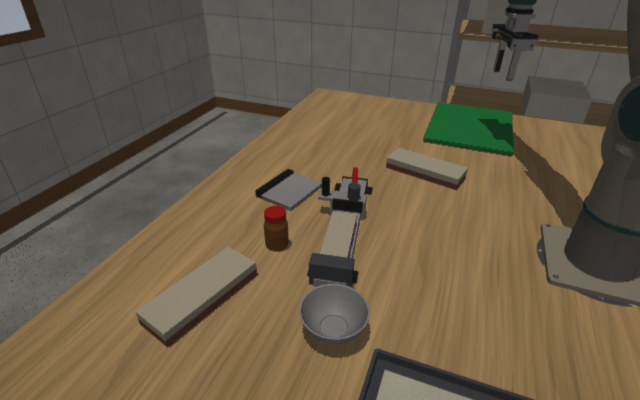

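The holder is at scene px (310,205) with a stone in it at (338,193). The loose stones at (192,195) and (440,230) are bigger look-alikes, so the one meant is in the holder. I'll confirm with an enlarged crop.

```bash
python3 - <<'E'
import cv2,numpy as np
a=cv2.imread("pics/scene0.png")[165:250,240:385]; b=cv2.imread("pics/side0.png")[160:290,300:380]
a=cv2.resize(a,None,fx=3.4,fy=3.4,interpolation=3); b=cv2.resize(b,None,fx=3.7,fy=3.7,interpolation=3)
o=np.zeros((481,800,3),np.uint8); o[:a.shape[0],:a.shape[1]]=a; o[:b.shape[0],500:500+b.shape[1]]=b
cv2.imwrite("pics/crop0.png",o)
E
```

```text
(no output)
```

View pics/crop0.png

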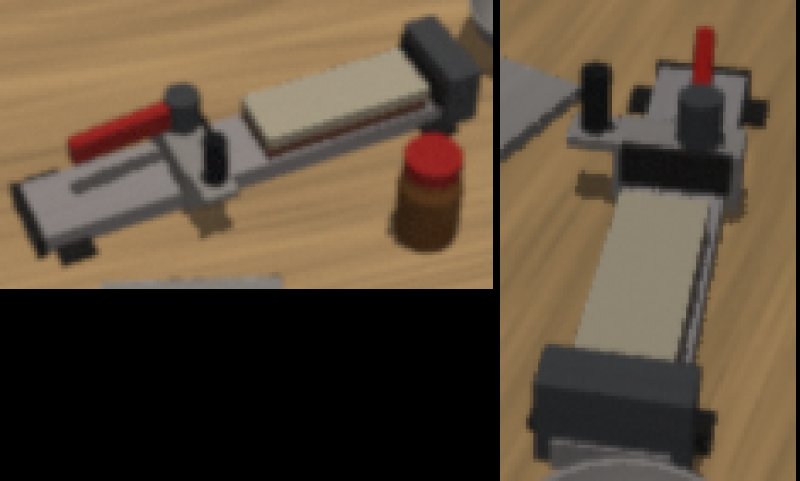

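```bash
cat > fit.py <<'E'
import numpy as np
from scipy.optimize import least_squares
from scipy.spatial.transform import Rotation as Rot
def proj(P,X):
    c=P["R"]@X+P["t"]; c=P["K"]@c; return c[:2]/c[2]
def hw(p,X): # holder mm -> world m
    c,s=np.cos(p[2]),np.sin(p[2]); x,y,z=np.array(X)/1000
    return np.array([p[0]+c*x-s*y,p[1]+s*x+c*y,z])
def tip(s,q,r,z):
    a=-1.392-q; return (-12+r*np.cos(a),s+r*np.sin(a),z)
E
python3 - <<'E'
from fit import *
from plant import imaging
P={n:imaging.camera_params(n) for n in("scene","side")}
def px(n,u,v): return np.array([(u+.5)/3.4+240-.5,(v+.5)/3.4+165-.5]) if n=="scene" else np.array([(u-500+.5)/3.7+300-.5,(v+.5)/3.7+160-.5])
# p: x,y,yaw,s,q,ys,yp
obs=[("scene",216,138,lambda p:(56,p[3],95)),("side",597,69,lambda p:(56,p[3],95)),
("scene",243,98,lambda p:(-28,p[5],45)),("scene",263,140,lambda p:(28,p[5],45)),("scene",428,88,lambda p:(28,p[5]+150,45)),("scene",393,53,lambda p:(-28,p[5]+150,45)),
("side",617,190,lambda p:(28,p[5],45)),("side",707,193,lambda p:(-28,p[5],45)),
("scene",72,141,lambda p:tip(p[3],p[4],100,80)),("side",705,28,lambda p:tip(p[3],p[4],100,80)),
("side",543,347,lambda p:(42,p[6],58)),("side",700,363,lambda p:(-42,p[6],58)),
("scene",402,22,lambda p:(-42,p[6],58)),("scene",436,72,lambda p:(42,p[6],58))]
f=lambda p:np.concatenate([proj(P[n],hw(p,g(p)))-px(n,u,v) for n,u,v,g in obs])
r=least_squares(f,[.5,-.1,0,-60,.1,-20,145],x_scale=[.1,.1,.1,10,.1,10,10],loss="soft_l1")
p=r.x;print(p.round(4));
print(f(p).reshape(-1,2).round(1).tolist())
for nm,X in dict(post=(56,p[3],80),pivot=(-12,p[3],67),tip=tip(p[3],p[4],85,67)).items(): print(nm,hw(p,X).round(4))
from plant import ctrl
print(Rot.from_quat(ctrl.read_state()["ee_rot"]).as_matrix().round(3))
E
```

```text
[ 5.350000e-01  9.530000e-02  1.821000e-01 -6.868580e+01  1.091000e-01
 -1.489350e+01  1.507106e+02]
[[0.4, -0.4], [-1.8, 0.1], [-1.8, -0.7], [0.6, -0.5], [-0.8, -0.9], [0.1, -2.3], [0.3, -0.9], [0.2, 1.1], [-0.8, -0.6], [-0.6, -0.8], [-0.5, -1.6], [-0.0, -0.1], [0.1, -0.7], [4.4, 1.9]]
post [0.6025 0.0379 0.08  ]
pivot [0.5357 0.0256 0.067 ]
tip [ 0.5568 -0.0567  0.067 ]
[[-0.001  0.37  -0.929]
 [ 0.002 -0.929 -0.37 ]
 [-1.    -0.002  0.   ]]
```

The crop shows post top at crop (216,138), the stone in the rail with a gap to the jaw, and the lever open with its tip at (72,141). The fit agrees to about 1–2 px. I'll move towards a point above the post.

```bash
python3 -m inch '[{"grip":1,"turn":5.65},{"turn":5.65,"grip":1},{"y":-1.6,"z":-1.3,"grip":1},{"y":-1.6,"z":-1.3,"grip":1},{"y":-1.6,"z":-1.3,"grip":1},{"y":-1.6,"z":-1.3,"grip":1},{"y":-1.6,"z":-1.3,"grip":1},{"y":-1.6,"z":-1.3,"grip":1},{"y":-1.6,"z":-1.3,"grip":1},{"y":-1.6,"z":-1.3,"grip":1},{"y":-1.6,"z":-1.3,"grip":1},{"y":-1.6,"z":-1.3,"grip":1},{"y":-1.6,"z":-1.3,"grip":1},{"y":-1.6,"z":-1.3,"grip":1},{"y":-1.6,"z":-1.3,"grip":1},{"y":-1.6,"z":-1.3,"grip":1},{"y":-1.6,"z":-1.3,"grip":1},{"y":-1.6,"z":-1.3,"grip":1},{"y":-1.6,"z":-1.3,"grip":1},{"y":-1.6,"z":-1.3,"grip":1}]'
python3 - <<'E'
from plant import ctrl
import numpy as np
from scipy.spatial.transform import Rotation as Rot
s=ctrl.read_state();M=Rot.from_quat(s["ee_rot"]).as_matrix();print(M.round(3),s["q"].round(2))
print((M.T@(np.array([.6025,.0379,.19])-s["eef_pos"])*100).round(2))
E
```

```text
[[-0.001  0.37  -0.929]
 [ 0.002 -0.929 -0.37 ]
 [-1.    -0.002  0.   ]] [ 1.13  0.63  0.04  1.52 -0.03  1.   -0.02]
[  0.06 -46.18 -57.38]$[0]: bad value
```

```bash
python3 -m inch '[{"grip":1,"x":0,"y":0,"z":0,"turn":5.65},{"grip":1,"x":0,"y":0,"z":0,"turn":5.65}]'; python3 -m inch 2>&1 | head -20
```

```text
t: 0.27
eef_pos: [0.2402, -0.6035, 0.1901]
ee_rot: [-0.704, -0.063, 0.704, -0.062]
contact_force: [1.1, -0.2, 0.1]
opening: 0.0942
invalid input
```

```bash
python3 -m inch '[{"grip":1,"x":0,"y":-1.6,"z":-1.3,"turn":0},{"grip":1,"x":0,"y":-2.8,"z":-2.3,"turn":0},{"grip":1,"x":0,"y":-2.8,"z":-2.3,"turn":0},{"grip":1,"x":0,"y":-2.8,"z":-2.3,"turn":0},{"grip":1,"x":0,"y":-2.8,"z":-2.3,"turn":0},{"grip":1,"x":0,"y":-2.8,"z":-2.3,"turn":0},{"grip":1,"x":0,"y":-2.8,"z":-2.3,"turn":0},{"grip":1,"x":0,"y":-2.8,"z":-2.3,"turn":0},{"grip":1,"x":0,"y":-2.8,"z":-2.3,"turn":0},{"grip":1,"x":0,"y":-2.8,"z":-2.3,"turn":0},{"grip":1,"x":0,"y":-2.8,"z":-2.3,"turn":0},{"grip":1,"x":0,"y":-2.8,"z":-2.3,"turn":0},{"grip":1,"x":0,"y":-2.8,"z":-2.3,"turn":0},{"grip":1,"x":0,"y":-2.8,"z":-2.3,"turn":0},{"grip":1,"x":0,"y":-2.8,"z":-2.3,"turn":0},{"grip":1,"x":0,"y":-2.8,"z":-2.3,"turn":0},{"grip":1,"x":0,"y":-1.6,"z":-1.3,"turn":0},{"grip":1,"x":0,"y":0,"z":0,"turn":0},{"grip":1,"x":0,"y":0,"z":0,"turn":0}]'
cat > st.py <<'E'
from plant import ctrl
from fit import *
def rel(w):
    s=ctrl.read_state();M=Rot.from_quat(s["ee_rot"]).as_matrix()
    return (M.T@(np.array(w)-s["eef_pos"])*100).round(2)
E
python3 - <<'E'
from st import *
s=ctrl.read_state();M=Rot.from_quat(s["ee_rot"]).as_matrix();print(M.round(3),s["q"].round(2),s["eef_pos"],s["contact_force"])
print(rel([.6025,.0379,.078]))
E
```

```text
t: 1.85
eef_pos: [0.5237, -0.0911, 0.1903]
ee_rot: [-0.704, -0.065, 0.704, -0.065]
contact_force: [-0.2, -0.5, -0.1]
opening: 0.0939
[[-0.001  0.184 -0.983]
 [ 0.    -0.983 -0.184]
 [-1.    -0.     0.001]] [ 0.08  0.46  0.06  1.85 -0.03  0.83 -1.23] [ 0.52371954 -0.09110157  0.19025656] [-0.21202264 -0.4626984  -0.06373574]
[ 11.22 -11.23 -10.12]
```

```bash
python3 -m inch '[{"grip":1,"x":0,"y":-2.2,"z":-2.0,"turn":0},{"grip":1,"x":0,"y":-2.5,"z":-2.2,"turn":0},{"grip":1,"x":0,"y":-2.5,"z":-2.2,"turn":0},{"grip":1,"x":0,"y":-2.5,"z":-2.2,"turn":0},{"grip":1,"x":0,"y":-1.5,"z":-1.5,"turn":0},{"grip":1,"x":0,"y":0,"z":0,"turn":0},{"grip":1,"x":0,"y":0,"z":0,"turn":0},{"grip":1,"x":0,"y":0,"z":0,"turn":0}]'
python3 - <<'E'
from st import *
from plant import imaging
import cv2
print(rel([.6025,.0379,.078]))
P=imaging.camera_params("wrist"); im=imaging.read_camera("wrist"); np.savez("w1.npz",**P)
cv2.imwrite("pics/w1.png",im[:,:,::-1])
for X in ([.6025,.0379,.095],hw([.535,.0953,.1821],(28,-14.9,45)),[.5568,-.0567,.08]): print(proj(P,np.array(X)))
E
```

```text
t: 2.52
eef_pos: [0.6019, 0.0331, 0.1904]
ee_rot: [-0.704, -0.062, 0.705, -0.064]
contact_force: [-0.4, 0.1, -0.9]
opening: 0.0939
[11.24 -0.48 -0.17]
[319.13787163 198.20502513]
[275.64542743 210.91235648]
[394.40114422 247.97570797]
```

View pics/w1.png

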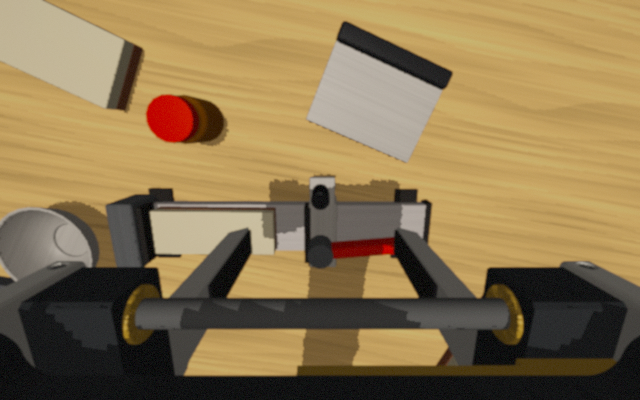

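The wrist view shows the post at about (320,195), the jar at (172,118), and the lever tip near (395,247), partly behind a finger. Here is one enlarged crop to refine the fit.

```bash
python3 - <<'E'
import cv2,numpy as np
im=cv2.imread("pics/w1.png")
a=cv2.resize(im[170:280,100:260],None,fx=5,fy=5,interpolation=3)[:300]
a=cv2.resize(im[170:275,105:265],None,fx=5,fy=5,interpolation=3)
b=cv2.resize(im[170:275,265:440],None,fx=4.5,fy=4.5,interpolation=3)
a=cv2.resize(im[190:265,105:285],None,fx=4.4,fy=4.4,interpolation=3)[:,:792]
b=cv2.resize(im[175:275,270:440],None,fx=2.6*1,fy=2.6,interpolation=3)
o=np.zeros((600,800,3),np.uint8);o[:a.shape[0],:a.shape[1]]=a;o[335:335+260,:b.shape[1]]=b
cv2.imwrite("pics/cw1.png",o)
P=np.load("w1.npz");print(-P["R"].T@P["t"],P["R"].round(3),P["K"][0])
E
```

```text
[0.67279455 0.04747218 0.38475513] [[ 0.177 -0.984  0.001]
 [-0.952 -0.172  0.252]
 [-0.248 -0.045 -0.968]] [289.71403321   0.         322.32390353]
```

View pics/cw1.png

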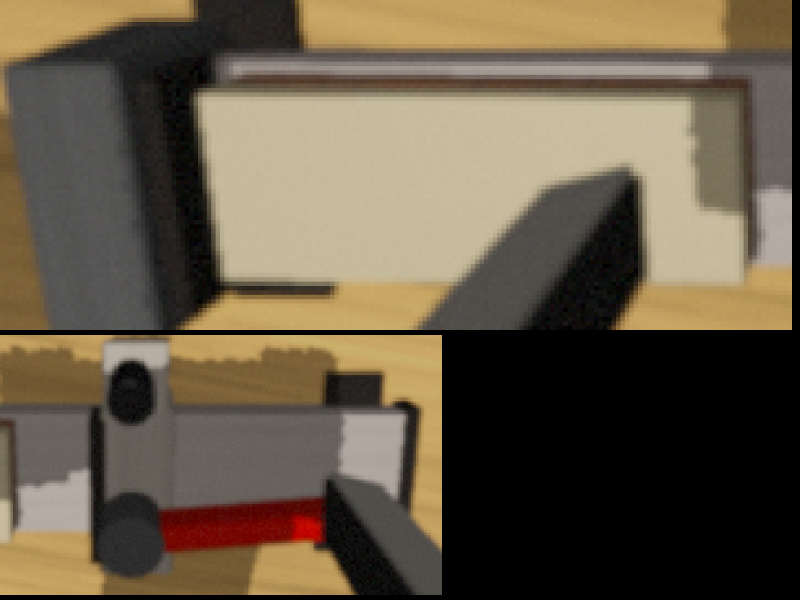

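```bash
python3 -m inch '[{"grip":1,"x":1,"y":-0.35,"z":-0.15,"turn":0},{"grip":1,"x":2,"y":0,"z":0,"turn":0},{"grip":1,"x":2,"y":0,"z":0,"turn":0},{"grip":1,"x":2,"y":0,"z":0,"turn":0},{"grip":1,"x":2,"y":0,"z":0,"turn":0},{"grip":1,"x":1.2,"y":0,"z":0,"turn":0},{"grip":1,"x":1,"y":0,"z":0,"turn":0},{"grip":1,"x":0,"y":0,"z":0,"turn":0},{"grip":1,"x":0,"y":0,"z":0,"turn":0}]' && python3 -m inch '[{"grip":-0.3,"x":0,"y":0,"z":0,"turn":0},{"grip":-0.5,"x":0,"y":0,"z":0,"turn":0},{"grip":-0.7,"x":0,"y":0,"z":0,"turn":0},{"grip":-1,"x":0,"y":0,"z":0,"turn":0},{"grip":-1,"x":0,"y":0,"z":0,"turn":0},{"grip":-1,"x":0,"y":0,"z":0,"turn":0},{"grip":-1,"x":0,"y":0,"z":0,"turn":0},{"grip":-1,"x":0,"y":0,"z":0,"turn":0},{"grip":-1,"x":0,"y":0,"z":0,"turn":0}]' 30
```

```text
t: 3.32
eef_pos: [0.6036, 0.0394, 0.0786]
ee_rot: [-0.704, -0.064, 0.704, -0.064]
contact_force: [-0.6, -0.5, 0.5]
opening: 0.0941
t: 4.07
eef_pos: [0.6036, 0.0397, 0.0787]
ee_rot: [-0.704, -0.064, 0.704, -0.064]
contact_force: [0.4, 0.5, -0.1]
opening: 0.0373
```

```bash
python3 -m inch '[{"grip":-1,"x":0,"y":0,"z":0,"turn":0},{"grip":-1,"x":0,"y":0,"z":0,"turn":0},{"grip":-1,"x":0,"y":0,"z":0,"turn":0},{"grip":-1,"x":0,"y":0,"z":0,"turn":0},{"grip":-1,"x":0,"y":0,"z":0,"turn":0}]' 30; python3 - <<'E'
from st import *
s=ctrl.read_state();print(s["eef_pos"],s["contact_force"],s["torque"],s["opening"])
E
```

```text
t: 4.48
eef_pos: [0.6042, 0.0365, 0.0787]
ee_rot: [0.704, 0.062, -0.704, 0.065]
contact_force: [1.5, -4.5, -0.3]
opening: 0.0167
[0.60424586 0.03650758 0.07867977] [ 1.49331543 -4.50382409 -0.34859512] [-1.27185495 -0.32356912  0.08898743] 0.01671792063381646
```

```bash
python3 - <<'E'
from plant import imaging
import cv2,numpy as np
a=imaging.read_camera("side")[130:240,290:390,::-1]; b=imaging.read_camera("wrist")[150:300,230:420,::-1]
a=cv2.resize(a,None,fx=3.8,fy=3.8,interpolation=3);b=cv2.resize(b,None,fx=2.1,fy=2.1,interpolation=3)
o=np.zeros((420,800,3),np.uint8);o[:a.shape[0],:a.shape[1]]=a;o[:b.shape[0],390:390+b.shape[1]]=b
cv2.imwrite("pics/g1.png",o)
E
```

```text
(no output)
```

View pics/g1.png

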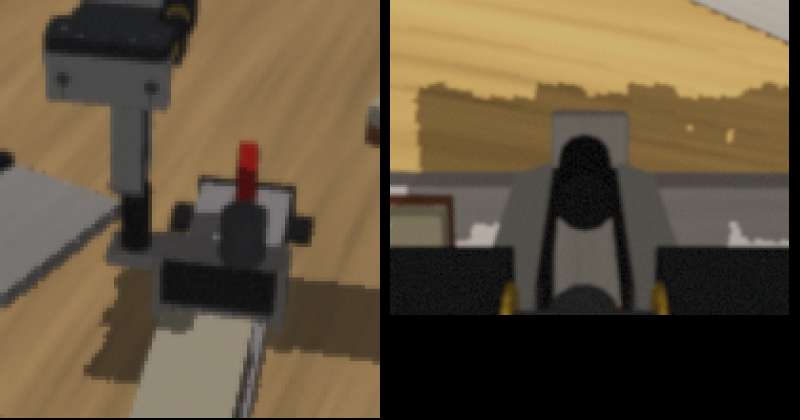

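The pinch looks right: the post is between both fingers, at wrist crop (585,185). Now I slide the jaw.

```bash
cat > f.py <<'E'
from st import *
yaw=.1821; u=np.array([-np.sin(yaw),np.cos(yaw),0]); s=ctrl.read_state()
d=s["eef_pos"]-np.array([.535,.0953,0]); x=np.array([np.cos(yaw),np.sin(yaw),0])
print("t %.2f along %.2f mm cross %.2f z %.1f | F along %.2f cross %.2f z %.2f v %.3f"%(s["t"],d@u*1e3,d@x*1e3,s["eef_pos"][2]*1e3,s["contact_force"]@u,s["contact_force"]@x,s["contact_force"][2],abs(s["joint_velocities"]).max()))
E
python3 f.py; python3 -m inch '[{"grip":-1,"x":0,"y":-0.2,"z":0,"turn":0},{"grip":-1,"x":0,"y":-0.2,"z":0,"turn":0},{"grip":-1,"x":0,"y":-0.2,"z":0,"turn":0},{"grip":-1,"x":0,"y":-0.2,"z":0,"turn":0},{"grip":-1,"x":0,"y":-0.2,"z":0,"turn":0}]'>/dev/null; python3 f.py;  python3 -m inch '[{"grip":-1,"x":0,"y":-0.2,"z":0,"turn":0},{"grip":-1,"x":0,"y":-0.2,"z":0,"turn":0},{"grip":-1,"x":0,"y":-0.2,"z":0,"turn":0},{"grip":-1,"x":0,"y":-0.2,"z":0,"turn":0},{"grip":-1,"x":0,"y":-0.2,"z":0,"turn":0}]'>/dev/null; python3 f.py
```

```text
t 4.58 along -70.37 mm cross 57.45 z 78.7 | F along -5.04 cross 0.06 z -0.15 v 0.002
t 5.00 along -61.62 mm cross 57.50 z 78.7 | F along -7.66 cross 0.87 z -2.32 v 0.042
t 5.42 along -51.65 mm cross 57.61 z 78.7 | F along -7.04 cross 1.10 z -0.75 v 0.040
```

```bash
python3 -m inch '[{"grip":-1,"x":0,"y":-0.2,"z":0,"turn":0},{"grip":-1,"x":0,"y":-0.2,"z":0,"turn":0},{"grip":-1,"x":0,"y":-0.2,"z":0,"turn":0},{"grip":-1,"x":0,"y":-0.2,"z":0,"turn":0},{"grip":-1,"x":0,"y":-0.2,"z":0,"turn":0},{"grip":-1,"x":0,"y":-0.1,"z":0,"turn":0}]'>/dev/null; python3 f.py
python3 -m inch '[{"grip":-1,"x":0,"y":-0.1,"z":0,"turn":0},{"grip":-1,"x":0,"y":-0.1,"z":0,"turn":0},{"grip":-1,"x":0,"y":-0.1,"z":0,"turn":0}]'>/dev/null; python3 f.py;python3 -m inch '[{"grip":-1,"x":0,"y":-0.1,"z":0,"turn":0},{"grip":-1,"x":0,"y":-0.1,"z":0,"turn":0},{"grip":-1,"x":0,"y":-0.1,"z":0,"turn":0}]'>/dev/null; python3 f.py
```

```text
t 5.92 along -40.18 mm cross 57.65 z 78.7 | F along -5.74 cross 1.26 z -1.72 v 0.020
t 6.17 along -37.55 mm cross 57.70 z 78.7 | F along -6.95 cross 1.00 z -1.07 v 0.020
t 6.42 along -34.58 mm cross 57.72 z 78.7 | F along -7.59 cross 1.28 z -1.27 v 0.022
```

```bash
for i in 1; do python3 -m inch '[{"grip":-1,"x":0,"y":-0.1,"z":0,"turn":0},{"grip":-1,"x":0,"y":-0.1,"z":0,"turn":0}]'>/dev/null; python3 f.py; python3 -m inch '[{"grip":-1,"x":0,"y":-0.1,"z":0,"turn":0},{"grip":-1,"x":0,"y":-0.1,"z":0,"turn":0}]'>/dev/null; python3 f.py; python3 -m inch '[{"grip":-1,"x":0,"y":-0.05,"z":0,"turn":0},{"grip":-1,"x":0,"y":-0.05,"z":0,"turn":0}]' >/dev/null; python3 f.py; done
```

```text
t 6.58 along -32.54 mm cross 57.74 z 78.7 | F along -7.28 cross -0.16 z -1.88 v 0.019
t 6.75 along -31.99 mm cross 57.73 z 78.7 | F along -10.08 cross 0.94 z -1.26 v 0.019
t 6.92 along -31.36 mm cross 57.75 z 78.7 | F along -9.15 cross 0.09 z -1.02 v 0.009
```

```bash
python3 -m inch '[{"grip":-1,"x":0,"y":-0.05,"z":0,"turn":0},{"grip":-1,"x":0,"y":-0.05,"z":0,"turn":0},{"grip":-1,"x":0,"y":-0.05,"z":0,"turn":0}]'>/dev/null; python3 f.py; python3 -m inch '[{"grip":-1,"x":0,"y":-0.05,"z":0,"turn":0},{"grip":-1,"x":0,"y":-0.05,"z":0,"turn":0},{"grip":-1,"x":0,"y":-0.05,"z":0,"turn":0}]'>/dev/null; python3 f.py; python3 -m inch '[{"grip":-1,"x":0,"y":-0.05,"z":0,"turn":0},{"grip":-1,"x":0,"y":-0.05,"z":0,"turn":0}]' >/dev/null; python3 f.py
```

```text
t 7.17 along -29.97 mm cross 57.77 z 78.7 | F along -9.72 cross 0.09 z -1.96 v 0.011
t 7.42 along -28.56 mm cross 57.74 z 78.7 | F along -10.21 cross 0.37 z -1.18 v 0.010
t 7.58 along -27.56 mm cross 57.76 z 78.7 | F along -10.08 cross 0.03 z -1.75 v 0.011
```

```bash
python3 -m inch '[{"grip":-1,"x":0,"y":-0.05,"z":0,"turn":0},{"grip":-1,"x":0,"y":-0.05,"z":0,"turn":0}]'>/dev/null; python3 f.py; python3 -m inch '[{"grip":-1,"x":0,"y":-0.05,"z":0,"turn":0},{"grip":-1,"x":0,"y":-0.05,"z":0,"turn":0}]'>/dev/null; python3 f.py; python3 -m inch '[{"grip":-1,"x":0,"y":-0.05,"z":0,"turn":0},{"grip":-1,"x":0,"y":-0.05,"z":0,"turn":0}]' >/dev/null; python3 f.py
```

```text
t 7.75 along -26.53 mm cross 57.77 z 78.7 | F along -10.41 cross 1.32 z -1.23 v 0.011
t 7.92 along -25.54 mm cross 57.74 z 78.7 | F along -10.12 cross 0.89 z -1.91 v 0.010
t 8.08 along -25.44 mm cross 57.79 z 78.7 | F along -11.24 cross 1.12 z -1.95 v 0.010
```

```bash
python3 -m inch '[{"grip":-1,"x":0,"y":-0.05,"z":0,"turn":0},{"grip":-1,"x":0,"y":-0.05,"z":0,"turn":0},{"grip":-1,"x":0,"y":-0.05,"z":0,"turn":0}]'>/dev/null; python3 f.py; python3 -m inch '[{"grip":-1,"x":0,"y":-0.05,"z":0,"turn":0},{"grip":-1,"x":0,"y":-0.05,"z":0,"turn":0}]'>/dev/null; python3 f.py; python3 -m inch '[{"grip":-1,"x":0,"y":0,"z":0,"turn":0},{"grip":-1,"x":0,"y":0,"z":0,"turn":0}]' >/dev/null; python3 f.py
```

```text
t 8.33 along -25.23 mm cross 57.77 z 78.7 | F along -13.84 cross 1.57 z -2.00 v 0.008
t 8.50 along -25.13 mm cross 57.78 z 78.7 | F along -15.68 cross 1.00 z -0.57 v 0.008
t 8.67 along -25.15 mm cross 57.74 z 78.7 | F along -14.46 cross 1.04 z -2.04 v 0.002
```

```bash
python3 -m inch '[{"grip":-1,"x":0,"y":-0.05,"z":0,"turn":0},{"grip":-1,"x":0,"y":-0.05,"z":0,"turn":0},{"grip":-1,"x":0,"y":-0.05,"z":0,"turn":0},{"grip":-1,"x":0,"y":0,"z":0,"turn":0},{"grip":-1,"x":0,"y":0,"z":0,"turn":0}]'>/dev/null; python3 f.py; python3 -m inch '[{"grip":-1,"x":0,"y":0,"z":0,"turn":0},{"grip":-1,"x":0,"y":0,"z":0,"turn":0}]' >/dev/null; python3 f.py
```

```text
t 9.08 along -18.45 mm cross 57.27 z 80.3 | F along -4.85 cross -2.98 z 11.77 v 0.011
t 9.25 along -17.81 mm cross 57.45 z 80.3 | F along -5.58 cross -2.87 z 11.43 v 0.002
```

```bash
python3 - <<'E'
from plant import imaging,ctrl
import cv2,numpy as np
s=ctrl.read_state();print(s["opening"],s["eef_pos"],s["torque"])
a=imaging.read_camera("side")[130:300,290:390,::-1]; b=imaging.read_camera("scene")[150:250,235:390,::-1]
cv2.imwrite("pics/s2.png",imaging.read_camera("scene")[:,:,::-1])
a=cv2.resize(a,None,fx=3.4,fy=3.4,interpolation=3);b=cv2.resize(b,None,fx=2.9,fy=2.9,interpolation=3)
o=np.zeros((580,800,3),np.uint8);o[:a.shape[0],:a.shape[1]]=a;o[:b.shape[0],345:345+b.shape[1]]=b
w=cv2.resize(imaging.read_camera("wrist")[150:300,100:440,::-1],None,fx=1.32,fy=1.32,interpolation=3)
o[300:300+w.shape[0],345:345+w.shape[1]]=w
cv2.imwrite("pics/g2.png",o)
E
```

```text
0.00033020310886317417 [0.59472724 0.08819158 0.08032661] [-1.51134437  0.56298684 -0.02951061]
```

View pics/g2.png

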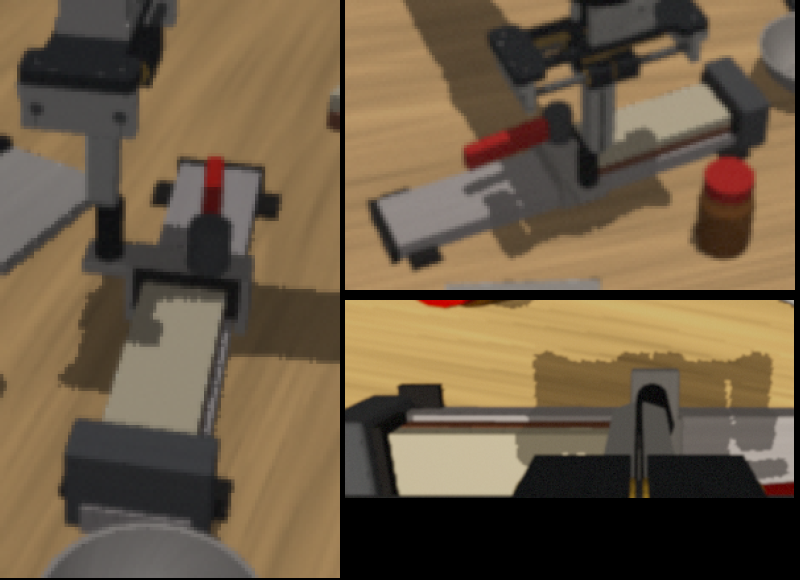

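```bash
python3 - <<'E'
from st import *
from plant import imaging
P={n:imaging.camera_params(n) for n in("scene","side","wrist")}
def onz(P,uv,z):
    d=P["R"].T@np.linalg.solve(P["K"],[*uv,1]); c=-P["R"].T@P["t"]; return c+d*(z-c[2])/d[2]
print("post side",onz(P["side"],(322.4,188.2),.095),"scene",onz(P["scene"],(318.4,198.3),.095))
# initial
print("init: side",onz(P["side"],((97.5)/3.7+299.5,69.5/3.7+159.5),.095),"scene",onz(P["scene"],(216.5/3.4+239.5,138.5/3.4+164.5),.095))
W=dict(np.load("w1.npz"));print("wrist",onz(W,(320.8,199.2),.095))
s=ctrl.read_state();e=s["eef_pos"]
for n in P:
  for dz in(0,-.017): print(n,proj(P[n],e+[0,0,dz]).round(1))
print(P["wrist"]["t"]@P["wrist"]["R"])
E
```

```text
post side [0.59079408 0.07985632 0.095     ] scene [0.58876295 0.0817358  0.095     ]
init: side [0.59893621 0.03573165 0.095     ] scene [0.60374083 0.03670645 0.095     ]
wrist [0.60176438 0.03603005 0.095     ]
scene [321.3 203.3]
scene [321.3 207.8]
side [319.4 195.1]
side [319.3 201.3]
wrist [324.4 232.1]
wrist [324.1 224.4]
[-0.66514676 -0.10301226 -0.27487467]
```

The pinch has slipped: the opening is 0, and the jaw and post stayed near where I'd pushed them. I'll back straight up, reopen and look again.

```bash
python3 - <<'E'
from plant import imaging
import cv2
for n in("side","scene"): cv2.imwrite(f"pics/{n}_slip.png",imaging.read_camera(n)[:,:,::-1])
E
python3 -m inch '[{"grip":-1,"x":-0.5,"y":0,"z":0,"turn":0},{"grip":-1,"x":-1,"y":0,"z":0,"turn":0},{"grip":-1,"x":-1,"y":0,"z":0,"turn":0},{"grip":-1,"x":-1.5,"y":0,"z":0,"turn":0},{"grip":-1,"x":-2,"y":0,"z":0,"turn":0},{"grip":0,"x":-1.5,"y":0,"z":0,"turn":0},{"grip":1,"x":-1.5,"y":0,"z":0,"turn":0},{"grip":1,"x":-1,"y":0,"z":0,"turn":0},{"grip":1,"x":0,"y":0,"z":0,"turn":0},{"grip":1,"x":0,"y":0,"z":0,"turn":0},{"grip":1,"x":0,"y":0,"z":0,"turn":0},{"grip":1,"x":0,"y":0,"z":0,"turn":0},{"grip":1,"x":0,"y":0,"z":0,"turn":0},{"grip":1,"x":0,"y":0,"z":0,"turn":0}]'; python3 f.py
python3 - <<'E'
from plant import imaging,ctrl
import cv2,numpy as np
from fit import proj
P=imaging.camera_params("wrist");w=imaging.read_camera("wrist")[:,:,::-1].copy();np.savez("w2.npz",**P);cv2.imwrite("pics/w2.png",w)
e=ctrl.read_state()["eef_pos"]
for n in("side","scene"): cv2.imwrite(f"pics/{n}3.png",imaging.read_camera(n)[:,:,::-1])
a=cv2.imread("pics/side_slip.png")[150:225,290:350]; b=cv2.imread("pics/scene_slip.png")[160:235,285:345]
o=np.zeros((590,800,3),np.uint8)
for i,c in enumerate((a,b)):
    c=cv2.resize(c,None,fx=3.9,fy=3.9,interpolation=3); o[297*i:297*i+c.shape[0],:c.shape[1]]=c
c=cv2.resize(w[165:305,260:410],None,fx=3.5,fy=3.5,interpolation=3);o[:490,260:260+525]=c
cv2.imwrite("pics/g3.png",o)
print([proj(P,e*[1,1,0]+[0,0,z]).round(1) for z in(.095,.05)])
E
```

```text
t: 10.72
eef_pos: [0.5937, 0.0918, 0.1779]
ee_rot: [-0.704, -0.064, 0.705, -0.064]
contact_force: [-0.1, -0.7, -0.1]
opening: 0.0574
t 10.72 along -14.08 mm cross 57.05 z 177.9 | F along -0.67 cross -0.25 z -0.06 v 0.004
[array([323.9, 202.6]), array([323.7, 192.6])]
```

View pics/g3.png

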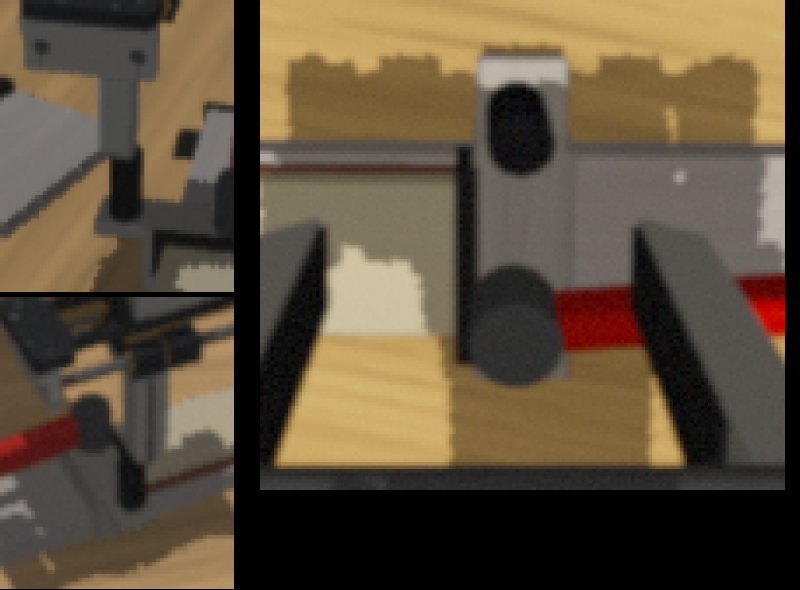

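```bash
python3 - <<'E'
from st import *
from plant import imaging
import cv2
print(ctrl.nose_length)
P=imaging.camera_params("side");S=imaging.camera_params("scene")
e0=np.array([.24,-.604,.191]);y0=np.array([.37,-.929,0])
for z in(.174,.20,.22):
  print("init",z,[(proj(Q,np.array([*(e0+k*.047*y0)[:2],z])).round(0)) for Q in(P,S) for k in(1,-1)])
s=ctrl.read_state();e=s["eef_pos"];y=np.array([.184,-.983,0]);h=s["opening"]/2;print(e,h)
for z in(.161,.18,.2):
  print("now",z,[(proj(Q,np.array([*(e+k*h*y)[:2],z])).round(0)) for Q in(P,S) for k in(1,-1)])
# slip
e=np.array([.5947,.0882,0])
for z in(.063,.08,.095,.105): print("slip",z,proj(P,e+[0,0,z]).round(1),proj(S,e+[0,0,z]).round(1))
a=cv2.imread("pics/side3.png")[110:230,270:390];b=cv2.imread("pics/scene3.png")[110:230,260:380]
cv2.imwrite("pics/g4.png",np.hstack([cv2.resize(c,None,fx=3.3,fy=3.3,interpolation=3) for c in(a,b)]))
E
```

```text
0.017
init 0.174 [array([494.,  81.]), array([505.,  90.]), array([ 30., 144.]), array([ 66., 132.])]
init 0.2 [array([496.,  73.]), array([507.,  82.]), array([ 26., 136.]), array([ 63., 124.])]
init 0.22 [array([497.,  67.]), array([509.,  75.]), array([ 22., 130.]), array([ 60., 118.])]
[0.59394698 0.09182232 0.1783581 ] 0.03454248379777233
now 0.161 [array([322., 157.]), array([316., 173.]), array([310., 184.]), array([335., 176.])]
now 0.18 [array([322., 150.]), array([316., 164.]), array([310., 179.]), array([335., 171.])]
now 0.2 [array([323., 141.]), array([317., 156.]), array([310., 172.]), array([335., 165.])]
slip 0.063 [319.3 201.5] [321.3 207.9]
slip 0.08 [319.4 195.3] [321.3 203.4]
slip 0.095 [319.5 189.7] [321.3 199.4]
slip 0.105 [319.5 185.9] [321.4 196.6]
```

View pics/g4.png

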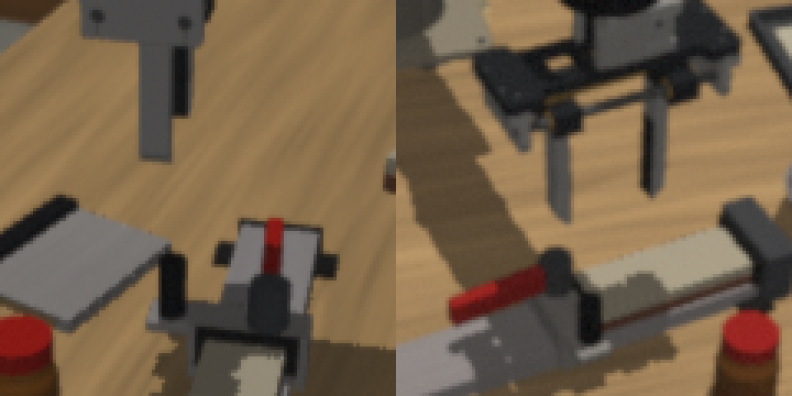

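The fingertips really end about 30 mm higher than the stated nose length implies: side px (317,158) where (316,173) was expected, and the scene view agrees. That means I gripped only the rim of the post's top. I'll locate the post again and pinch lower, relying on the images and watching the force.

```bash
python3 - <<'E'
from st import *
from plant import imaging
from scipy.optimize import least_squares
P={n:imaging.camera_params(n) for n in("scene","side")};P["wrist"]=dict(np.load("w2.npz"))
o=dict(side=(322.1,187.6),scene=(318.5,199.7),wrist=(334.3,206.4))
def onz(P,uv,z):
    d=P["R"].T@np.linalg.solve(P["K"],[*uv,1]); c=-P["R"].T@P["t"]; return c+d*(z-c[2])/d[2]
for n in o: print(n,onz(P[n],o[n],.095).round(4))
# finger tips, z unknown: triangulate from side+scene
for a,b in(((317,158.5),(337,169)),((324.5,145.5),(311,177))):
    r=least_squares(lambda X:np.r_[proj(P["side"],X)-a,proj(P["scene"],X)-b],[.59,.09,.18]); print("tip",r.x.round(4),r.fun.round(1))
print(rel([.591,.0808,.048]),ctrl.read_state()["eef_pos"],ctrl.read_state()["opening"])
E
```

```text
side [0.5923 0.0777 0.095 ]
scene [0.594  0.0806 0.095 ]
wrist [0.5918 0.0809 0.095 ]
tip [0.5892 0.1263 0.1916] [-1.3  1.  -1.4 -1.4]
tip [0.5987 0.0572 0.1879] [-1.2  0.9 -1.1 -1.2]
[13.04  1.03  0.48] [0.59394698 0.09182232 0.1783581 ] 0.06908496759554467
```

```bash
python3 -m inch '[{"grip":1,"x":0,"y":0.6,"z":0.2,"turn":0},{"grip":1,"x":0,"y":0.5,"z":0.15,"turn":0},{"grip":1,"x":0,"y":0,"z":0,"turn":0},{"grip":1,"x":1.5,"y":0,"z":0,"turn":0},{"grip":1,"x":2,"y":0,"z":0,"turn":0},{"grip":1,"x":2,"y":0,"z":0,"turn":0},{"grip":1,"x":1.5,"y":0,"z":0,"turn":0},{"grip":1,"x":1,"y":0,"z":0,"turn":0},{"grip":1,"x":1,"y":0,"z":0,"turn":0},{"grip":1,"x":0,"y":0,"z":0,"turn":0}]'; python3 -m inch '[{"grip":1,"x":0.7,"y":0,"z":0,"turn":0},{"grip":1,"x":0.7,"y":0,"z":0,"turn":0},{"grip":1,"x":0.6,"y":0,"z":0,"turn":0},{"grip":1,"x":0.6,"y":0,"z":0,"turn":0},{"grip":1,"x":0.5,"y":0,"z":0,"turn":0},{"grip":1,"x":0.5,"y":0,"z":0,"turn":0},{"grip":1,"x":0,"y":0,"z":0,"turn":0},{"grip":1,"x":0,"y":0,"z":0,"turn":0}]'; python3 f.py; python3 - <<'E'
from st import *
print(rel([.5925,.0802,.052]))
E
```

```text
t: 11.7
eef_pos: [0.5915, 0.0801, 0.087]
ee_rot: [-0.703, -0.064, 0.705, -0.064]
contact_force: [-0.0, 0.4, -0.2]
opening: 0.0941
t: 12.37
eef_pos: [0.5925, 0.0804, 0.0524]
ee_rot: [-0.704, -0.064, 0.704, -0.064]
contact_force: [0.2, -0.3, -0.1]
opening: 0.094
t 12.37 along -25.07 mm cross 53.81 z 52.4 | F along -0.37 cross 0.09 z -0.05 v 0.011
[ 0.04  0.02 -0.  ]
```

```bash
python3 -m inch '[{"grip":-0.3,"x":0,"y":0,"z":0,"turn":0},{"grip":-0.5,"x":0,"y":0,"z":0,"turn":0},{"grip":-1,"x":0,"y":0,"z":0,"turn":0},{"grip":-1,"x":0,"y":0,"z":0,"turn":0},{"grip":-1,"x":0,"y":0,"z":0,"turn":0},{"grip":-1,"x":0,"y":0,"z":0,"turn":0},{"grip":-1,"x":0,"y":0,"z":0,"turn":0},{"grip":-1,"x":0,"y":0,"z":0,"turn":0},{"grip":-1,"x":0,"y":0,"z":0,"turn":0},{"grip":-1,"x":0,"y":0,"z":0,"turn":0},{"grip":-1,"x":0,"y":0,"z":0,"turn":0},{"grip":-1,"x":0,"y":0,"z":0,"turn":0},{"grip":-1,"x":0,"y":0,"z":0,"turn":0},{"grip":-1,"x":0,"y":0,"z":0,"turn":0}]' 20; python3 f.py
```

```text
t: 13.53
eef_pos: [0.5928, 0.0797, 0.0527]
ee_rot: [0.704, 0.064, -0.704, 0.064]
contact_force: [1.1, -1.7, -0.0]
opening: 0.0194
t 13.53 along -25.82 mm cross 53.97 z 52.7 | F along -1.87 cross 0.73 z -0.02 v 0.002
```

```bash
python3 -m inch '[{"grip":-1,"x":0,"y":-0.1,"z":0,"turn":0},{"grip":-1,"x":0,"y":-0.1,"z":0,"turn":0},{"grip":-1,"x":0,"y":-0.1,"z":0,"turn":0},{"grip":-1,"x":0,"y":0,"z":0,"turn":0}]' 30|tail -1; python3 f.py; python3 -m inch '[{"grip":-1,"x":0,"y":-0.1,"z":0,"turn":0},{"grip":-1,"x":0,"y":-0.1,"z":0,"turn":0},{"grip":-1,"x":0,"y":0,"z":0,"turn":0}]'|tail -1; python3 f.py; python3 -m inch '[{"grip":-1,"x":0,"y":-0.1,"z":0,"turn":0},{"grip":-1,"x":0,"y":0,"z":0,"turn":0}]'|tail -1; python3 f.py
```

```text
opening: 0.0195
t 13.87 along -25.83 mm cross 53.98 z 52.7 | F along -6.58 cross 0.55 z -1.68 v 0.004
opening: 0.0193
t 14.12 along -25.64 mm cross 53.98 z 52.7 | F along -10.56 cross -0.47 z -1.99 v 0.003
opening: 0.0197
t 14.28 along -25.56 mm cross 53.95 z 52.6 | F along -12.74 cross 1.07 z -1.26 v 0.002
```

```bash
python3 -m inch '[{"grip":-1,"x":0,"y":-0.1,"z":0,"turn":0},{"grip":-1,"x":0,"y":-0.05,"z":0,"turn":0},{"grip":-1,"x":0,"y":0,"z":0,"turn":0}]'|tail -1; python3 f.py; python3 -m inch '[{"grip":-1,"x":0,"y":-0.05,"z":0,"turn":0},{"grip":-1,"x":0,"y":0,"z":0,"turn":0}]'|tail -1; python3 f.py;python3 f.py
```

```text
opening: 0.0196
t 14.53 along -25.45 mm cross 54.01 z 52.7 | F along -14.60 cross 0.87 z -0.15 v 0.002
opening: 0.0197
t 14.70 along -25.41 mm cross 53.99 z 52.7 | F along -14.48 cross 0.79 z -1.71 v 0.002
t 14.70 along -25.41 mm cross 53.99 z 52.7 | F along -14.48 cross 0.79 z -1.71 v 0.002
```

```bash
python3 -m inch '[{"grip":-1,"x":0,"y":-0.1,"z":0,"turn":0},{"grip":-1,"x":0,"y":0,"z":0,"turn":0},{"grip":-1,"x":0,"y":0,"z":0,"turn":0}]'|tail -1; python3 f.py; python3 -m inch '[{"grip":-1,"x":0,"y":-0.05,"z":0,"turn":0},{"grip":-1,"x":0,"y":0,"z":0,"turn":0}]'|tail -1; python3 f.py
```

```text
opening: 0.019
t 14.95 along -25.25 mm cross 53.98 z 52.7 | F along -17.38 cross 1.02 z -2.09 v 0.004
opening: 0.0194
t 15.12 along -25.22 mm cross 54.00 z 52.7 | F along -16.81 cross 0.58 z -1.99 v 0.002
```

```bash
python3 -m inch '[{"grip":-1,"x":0,"y":0.2,"z":0,"turn":0},{"grip":-1,"x":0,"y":0.2,"z":0,"turn":0},{"grip":-1,"x":0,"y":0.2,"z":0,"turn":0},{"grip":-1,"x":0,"y":0,"z":0,"turn":0}]'|tail -1; python3 f.py
```

```text
opening: 0.0195
t 15.45 along -25.22 mm cross 53.99 z 52.7 | F along -7.27 cross -0.02 z -0.42 v 0.005
```

```bash
python3 -m inch '[{"grip":-1,"x":0,"y":0.2,"z":0,"turn":0},{"grip":-1,"x":0,"y":0.05,"z":0,"turn":0},{"grip":-1,"x":0,"y":0,"z":0,"turn":0}]'|tail -1; python3 f.py; python3 -m inch '[{"grip":-0.4,"x":0,"y":0,"z":0,"turn":0},{"grip":0,"x":0,"y":0,"z":0,"turn":0},{"grip":0,"x":0,"y":0,"z":0,"turn":0},{"grip":0,"x":0,"y":0,"z":0,"turn":0},{"grip":0,"x":-1,"y":0,"z":0,"turn":0},{"grip":0,"x":-2,"y":0,"z":0,"turn":0},{"grip":0,"x":-2,"y":0,"z":0,"turn":0},{"grip":0,"x":-2,"y":0,"z":0,"turn":0},{"grip":0,"x":-1,"y":0,"z":0,"turn":0},{"grip":-1,"x":0,"y":0,"z":0,"turn":0},{"grip":-1,"x":0,"y":0,"z":0,"turn":0}]'; python3 f.py
python3 - <<'E'
from st import *
# holder frame from post: jaw origin
yaw=.1821;x=np.array([np.cos(yaw),np.sin(yaw),0]);u=np.array([-np.sin(yaw),np.cos(yaw),0])
post=np.array([.5928,.0803,0]);J=post-.056*x
for q in(.11,.35,.7,1.0,1.3,1.6,1.75):
    a=-1.392-q; t=J-.012*x+.085*(np.cos(a)*x+np.sin(a)*u); print(q,t.round(4),(rel([*t[:2],.09])))
E
```

```text
opening: 0.0192
t 15.70 along -25.31 mm cross 53.99 z 52.7 | F along -5.34 cross 0.46 z -0.44 v 0.004
t: 16.62
eef_pos: [0.5925, 0.0817, 0.1331]
ee_rot: [0.705, 0.064, -0.704, 0.064]
contact_force: [0.3, -0.5, -0.4]
opening: 0.0372
t 16.62 along -23.84 mm cross 54.13 z 133.1 | F along -0.52 cross 0.20 z -0.43 v 0.029
0.11 [ 0.547  -0.0144  0.    ] [4.3  8.62 6.22]
0.35 [ 0.5269 -0.017   0.    ] [4.3  8.52 8.25]
0.7 [ 0.4976 -0.0122  0.    ] [ 4.3   7.51 11.03]
1.0 [ 4.752e-01 -2.000e-04  0.000e+00] [ 4.3   5.93 13.02]
1.3 [0.4573 0.0178 0.    ] [ 4.29  3.84 14.46]
1.6 [0.4456 0.0403 0.    ] [ 4.29  1.41 15.21]
1.75 [0.4423 0.0526 0.    ] [ 4.29  0.14 15.3 ]
```

```bash
python3 -m inch '[{"grip":-1,"x":0,"y":0,"z":0,"turn":0},{"grip":-1,"x":0,"y":0,"z":0,"turn":0},{"grip":-1,"x":0,"y":0,"z":0,"turn":0},{"grip":-1,"x":0,"y":0,"z":0,"turn":0},{"grip":-1,"x":0,"y":0,"z":0,"turn":0},{"grip":-1,"x":0,"y":0,"z":0,"turn":0}]'|tail -1; python3 f.py
cat > wp.py <<'E'
from st import *
yaw=.1821;x=np.array([np.cos(yaw),np.sin(yaw),0]);u=np.array([-np.sin(yaw),np.cos(yaw),0])
J=np.array([.5926,.0803,0])-.056*x
def wp(q,r=78,gap=0):
    a=-1.392-q; d=np.array([np.cos(a),np.sin(a)]); n=np.array([-np.sin(a),np.cos(a)])
    c=np.array([-12,0])+r*d+n*(7+8*abs(n[0])+12.5*abs(n[1])+gap)
    return c
def world(c,z): return [*(J+c[0]/1e3*x+c[1]/1e3*u)[:2],z]
E
python3 - <<'E'
from wp import *
print("start",rel(world(wp(.11,gap=15),.048)))
p=wp(.11)
for q in np.arange(.11,1.76,.1):
    c=wp(q); print(round(q,2),c.round(1),"dy %.2f dz %.2f"%tuple(-(c-p)[::-1]/10)); p=c
E
```

```text
opening: 0.0005
t 17.12 along -24.10 mm cross 53.82 z 132.4 | F along -0.07 cross -0.77 z -0.30 v 0.004
start [8.44 7.68 3.17]
0.11 [  9.2 -76.7] dy -0.00 dz -0.00
0.21 [  0.9 -78.4] dy 0.17 dz 0.82
0.31 [ -5.8 -79.5] dy 0.11 dz 0.67
0.41 [-12.7 -80. ] dy 0.05 dz 0.69
0.51 [-19.7 -79.8] dy -0.02 dz 0.71
0.61 [-26.9 -79. ] dy -0.08 dz 0.71
0.71 [-34.1 -77.5] dy -0.15 dz 0.72
0.81 [-41.2 -75.3] dy -0.22 dz 0.71
0.91 [-48.2 -72.3] dy -0.30 dz 0.70
1.01 [-55.  -68.5] dy -0.37 dz 0.68
1.11 [-61.6 -64.1] dy -0.45 dz 0.65
1.21 [-67.7 -58.8] dy -0.52 dz 0.61
1.31 [-73.3 -52.8] dy -0.60 dz 0.56
1.41 [-78.4 -46.2] dy -0.66 dz 0.51
1.51 [-82.8 -39. ] dy -0.73 dz 0.44
1.61 [-86.4 -31.1] dy -0.78 dz 0.36
1.71 [-89.2 -22.9] dy -0.83 dz 0.28
```

```bash
python3 -m inch '[{"grip":-1,"x":0,"y":1.5,"z":0.7,"turn":0},{"grip":-1,"x":0,"y":2.5,"z":1.0,"turn":0},{"grip":-1,"x":0,"y":2.5,"z":1.0,"turn":0},{"grip":-1,"x":0,"y":1.2,"z":0.5,"turn":0},{"grip":-1,"x":0,"y":0,"z":0,"turn":0},{"grip":-1,"x":1.5,"y":0,"z":0,"turn":0},{"grip":-1,"x":2,"y":0,"z":0,"turn":0},{"grip":-1,"x":2,"y":0,"z":0,"turn":0},{"grip":-1,"x":1.5,"y":0,"z":0,"turn":0},{"grip":-1,"x":0.8,"y":0,"z":0,"turn":0},{"grip":-1,"x":0.6,"y":0,"z":0,"turn":0},{"grip":-1,"x":0,"y":0,"z":0,"turn":0},{"grip":-1,"x":0,"y":0,"z":0,"turn":0},{"grip":-1,"x":0,"y":0,"z":0,"turn":0}]'
python3 - <<'E'
from wp import *
from plant import imaging
import cv2
print("rel start",rel(world(wp(.11,gap=15),.048)))
w=imaging.read_camera("wrist")[120:330,200:470,::-1];s=imaging.read_camera("scene")[150:250,235:390,::-1];d=imaging.read_camera("side")[130:230,290:390,::-1]
o=np.zeros((560,800,3),np.uint8)
for im,f,yy,xx in((w,1.55,0,0),(s,2.4,0,425),(d,2.3,325,0)):
    im=cv2.resize(im,None,fx=f,fy=f,interpolation=3);o[yy:yy+im.shape[0],xx:xx+im.shape[1]]=im[:560-yy,:800-xx]
cv2.imwrite("pics/l1.png",o)
E
```

```text
t: 18.28
eef_pos: [0.5757, 0.0002, 0.0495]
ee_rot: [0.705, 0.064, -0.704, 0.064]
contact_force: [-0.0, 0.8, 0.0]
opening: 0.0006
rel start [ 0.15 -0.    0.08]
```

View pics/l1.png

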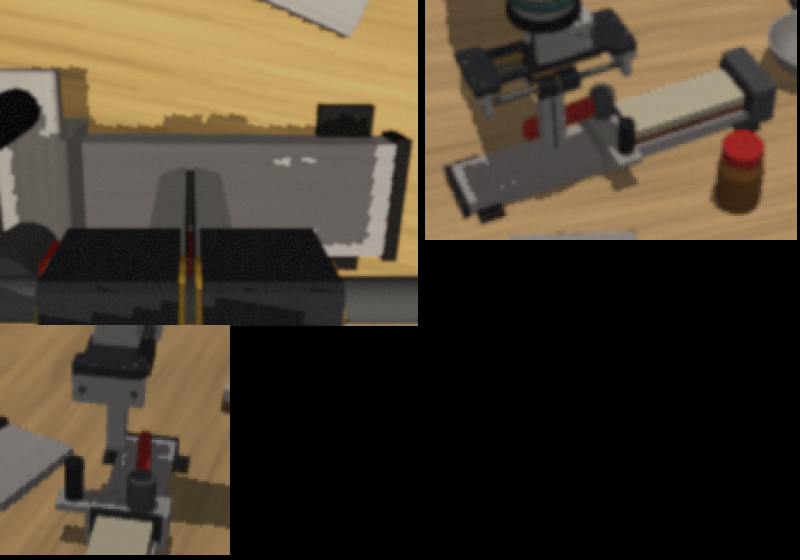

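The closed fingers stand on the lever's +x side near its tip (scene crop (552,120), arm at (565,118)). I'll start the swing.

```bash
python3 -m inch '[{"grip":-1,"x":0,"y":0,"z":0.5,"turn":0},{"grip":-1,"x":0,"y":0,"z":0.5,"turn":0},{"grip":-1,"x":0,"y":0,"z":0.5,"turn":0},{"grip":-1,"x":0,"y":0.08,"z":0.4,"turn":0},{"grip":-1,"x":0,"y":0.08,"z":0.4,"turn":0},{"grip":-1,"x":0,"y":0.05,"z":0.35,"turn":0},{"grip":-1,"x":0,"y":0.05,"z":0.35,"turn":0},{"grip":-1,"x":0,"y":0.03,"z":0.35,"turn":0},{"grip":-1,"x":0,"y":0.03,"z":0.35,"turn":0}]'; python3 f.py; python3 -m inch '[{"grip":-1,"x":0,"y":0,"z":0.35,"turn":0},{"grip":-1,"x":0,"y":0,"z":0.35,"turn":0},{"grip":-1,"x":0,"y":-0.04,"z":0.35,"turn":0},{"grip":-1,"x":0,"y":-0.04,"z":0.35,"turn":0},{"grip":-1,"x":0,"y":-0.08,"z":0.36,"turn":0},{"grip":-1,"x":0,"y":-0.08,"z":0.36,"turn":0},{"grip":-1,"x":0,"y":-0.11,"z":0.36,"turn":0},{"grip":-1,"x":0,"y":-0.11,"z":0.36,"turn":0}]'; python3 f.py; python3 - <<'E'
from wp import *
print(rel(world(wp(.81),.048)))
E
```

```text
t: 19.18
eef_pos: [0.5393, -0.0099, 0.0488]
ee_rot: [0.705, 0.064, -0.704, 0.064]
contact_force: [1.4, 1.2, 0.1]
opening: 0.0002
t 19.18 along -104.24 mm cross -14.86 z 48.8 | F along 0.91 cross 1.56 z 0.10 v 0.106
t: 19.85
eef_pos: [0.5111, -0.0106, 0.049]
ee_rot: [0.705, 0.064, -0.703, 0.064]
contact_force: [6.0, 0.8, 0.7]
opening: 0.0002
t 19.85 along -99.80 mm cross -42.64 z 49.0 | F along -0.29 cross 6.08 z 0.73 v 0.118
[0.1  0.07 0.06]
```

```bash
python3 -m inch '[{"grip":-1,"x":0,"y":-0.15,"z":0.35,"turn":0},{"grip":-1,"x":0,"y":-0.15,"z":0.35,"turn":0},{"grip":-1,"x":0,"y":-0.18,"z":0.34,"turn":0},{"grip":-1,"x":0,"y":-0.18,"z":0.34,"turn":0},{"grip":-1,"x":0,"y":-0.22,"z":0.33,"turn":0},{"grip":-1,"x":0,"y":-0.22,"z":0.33,"turn":0},{"grip":-1,"x":0,"y":-0.26,"z":0.3,"turn":0},{"grip":-1,"x":0,"y":-0.26,"z":0.3,"turn":0}]'|tail -2; python3 f.py; python3 -m inch '[{"grip":-1,"x":0,"y":-0.3,"z":0.28,"turn":0},{"grip":-1,"x":0,"y":-0.3,"z":0.28,"turn":0},{"grip":-1,"x":0,"y":-0.33,"z":0.25,"turn":0},{"grip":-1,"x":0,"y":-0.33,"z":0.25,"turn":0},{"grip":-1,"x":0,"y":-0.36,"z":0.22,"turn":0},{"grip":-1,"x":0,"y":-0.36,"z":0.22,"turn":0}]'|tail -2; python3 f.py; python3 - <<'E'
from wp import *
print(rel(world(wp(1.51),.048)))
E
```

```text
contact_force: [3.4, -1.6, -0.1]
opening: 0.0003
t 20.52 along -83.61 mm cross -70.48 z 48.7 | F along -2.19 cross 3.05 z -0.06 v 0.114
contact_force: [0.4, 0.6, 0.3]
opening: 0.0007
t 21.02 along -62.91 mm cross -86.33 z 48.4 | F along 0.52 cross 0.55 z 0.27 v 0.096
[ 0.04  0.12 -0.15]
```

```bash
python3 -m inch '[{"grip":-1,"x":0,"y":-0.4,"z":0.1,"turn":0},{"grip":-1,"x":0,"y":-0.4,"z":0.1,"turn":0},{"grip":-1,"x":0,"y":-0.4,"z":0.1,"turn":0},{"grip":-1,"x":0,"y":-0.3,"z":0.1,"turn":0},{"grip":-1,"x":0,"y":0,"z":0,"turn":0}]'|tail -2; python3 f.py; python3 -m inch '[{"grip":-1,"x":0,"y":-0.2,"z":0,"turn":0},{"grip":-1,"x":0,"y":-0.2,"z":0,"turn":0},{"grip":-1,"x":0,"y":0,"z":0,"turn":0}]'|tail -2; python3 f.py; python3 - <<'E'
from wp import *
print(rel(world(wp(1.75),.048)))
E
```

```text
contact_force: [1.1, 0.3, 0.6]
opening: 0.0003
t 21.43 along -47.59 mm cross -89.31 z 48.6 | F along 0.15 cross 1.10 z 0.58 v 0.012
contact_force: [0.0, 0.3, -1.0]
opening: 0.0007
t 21.68 along -44.26 mm cross -88.74 z 48.7 | F along 0.29 cross 0.08 z -1.03 v 0.006
[0.07 0.04 0.33]
```

```bash
python3 -m inch '[{"grip":-1,"x":0,"y":1,"z":0,"turn":0},{"grip":-1,"x":0,"y":1,"z":0,"turn":0},{"grip":-1,"x":-1.5,"y":0.5,"z":0,"turn":0},{"grip":-1,"x":-2.5,"y":0,"z":0,"turn":0},{"grip":-1,"x":-2.5,"y":0,"z":0,"turn":0},{"grip":-1,"x":-2.5,"y":0,"z":0,"turn":0},{"grip":-1,"x":-2.5,"y":1,"z":0,"turn":0},{"grip":-1,"x":-1.5,"y":2,"z":1,"turn":0},{"grip":-1,"x":-1,"y":2,"z":1,"turn":0},{"grip":-1,"x":0,"y":2,"z":1,"turn":0},{"grip":-1,"x":0,"y":1,"z":0,"turn":0},{"grip":-1,"x":0,"y":0,"z":0,"turn":0},{"grip":-1,"x":0,"y":0,"z":0,"turn":0}]'
python3 - <<'E'
from wp import *
from plant import imaging
import cv2
P={}
o=np.zeros((590,800,3),np.uint8)
for n,(a,b,c,d),f,yy,xx in(("scene",(165,250,240,390),3.4,0,0),("side",(150,290,300,385),2.1,296,0),("wrist",(120,290,60,420),1.7,296,185)):
    im=imaging.read_camera(n)[:,:,::-1];cv2.imwrite(f"pics/{n}_end.png",im);im=cv2.resize(im[a:b,c:d],None,fx=f,fy=f,interpolation=3)
    im=im[:590-yy,:800-xx];o[yy:yy+im.shape[0],xx:xx+im.shape[1]]=im
    Q=imaging.camera_params(n)
    for q in(1.75,1.6,1.45):
        a_=-1.392-q; t=np.array([-12+100*np.cos(a_),100*np.sin(a_)]);r=proj(Q,np.array(world(t,.08)));print(n,q,((r-[c,a])*f+[xx,yy]).round(0))
cv2.imwrite("pics/end.png",o)
E
```

```text
t: 22.77
eef_pos: [0.4454, -0.0737, 0.1884]
ee_rot: [-0.704, -0.064, 0.704, -0.063]
contact_force: [0.2, 0.7, -0.0]
opening: 0.0006
scene 1.75 [183.   6.]
scene 1.6 [167.  12.]
scene 1.45 [153.  19.]
side 1.75 [201. 405.]
side 1.6 [200. 398.]
side 1.45 [198. 390.]
wrist 1.75 [438. 419.]
wrist 1.6 [461. 418.]
wrist 1.45 [484. 412.]
```

View pics/end.png

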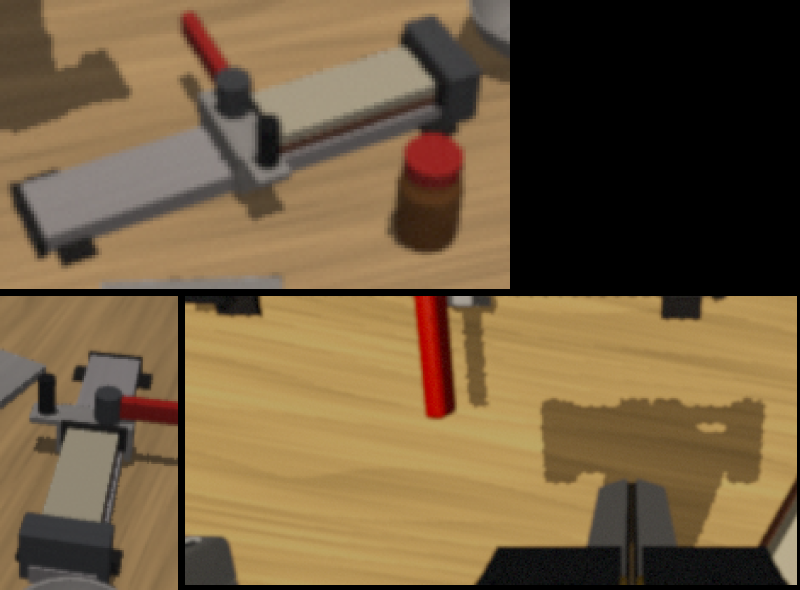

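The lever tip is at wrist crop (438,415), against (438,419) predicted for q = 1.75, so it is home. The post is unmoved at scene (318.8,200), and the stone sits flush between jaw and pad.

```bash
python3 -c "
from plant import hand_in; print(hand_in())"
```

```text
the job is handed in; nothing more can be done
None
```

The stone is gripped between jaw and pad with the cam lever closed, and I handed the job in at about 23 s, with the arm clear of everything.

- **Slide:** I pushed the jaw up by its post until the stone met the pad. I stopped at about 17 N of push. About 7 N of that is the jaw's drag, so the squeeze on the stone was about 9–10 N, and roughly 7 N or more should remain after letting go.
- **Lever:** I swung it over centre with closed fingers, and the highest force I read was about 6 N. The final pictures put its tip where 1.75 rad predicts in the wrist view and slightly short of that in the scene view; both are above the 1.65 needed.
- **Final look:** The post has not moved since the grip was set, and the stone lies flat against both faces. Jar and bowl look unmoved. I kept well clear of the scraper but did not check it in the last pictures.

**What went wrong:**
- **Slip:** The first pinch slipped off the top of the post during the push. The pictures showed the fingertips ending about 29 mm higher than the stated 17 mm nose length implies. I pinched again lower by the images; the opening then read 19–20 mm on the 20 mm post, and I repeated the press.
- **Jaw position:** It was within about 0.5 mm before and after the slip. I saw no sign that the stone was overloaded, but I could not measure the stone's load directly.
- **Not measured:** I did not measure the final squeeze after the lever closed. I judged it from the forces during the push and the pictures.

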